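Sort the mosaic plaques into the display rack

ROBOT

A 6-joint arm with a two-finger parallel gripper is mounted at the origin on the work surface. World frame = base frame: x ahead of the robot, y to its left, z up, the work surface at z = 0. Lengths are in m, angles in rad, forces in N, time in s.
With the tool pointing down it reaches from about 0.3 to 0.775 m from the base axis. Payload 14.6 kg.
Tool frame: the origin (TCP) lies at the very end of the fingers, on their centre line; the grasp point (between the pads) lies 19 mm behind it; z points along the fingers, y is the line along which they close (so a half turn about z gives the same grasp; the last joint's range is limited). The gripper opens to 94 mm and grips with 3 to 60 N. Pads are 16 mm wide; open, the fingers measure 119 mm over their backs; the gripper's body (75 mm by 177 mm) begins 78 mm behind the grasp point.
Start: joints at [-1.258, 0.3, 1.521, -0, 1.321, -0.067], TCP at [0.204, -0.511, 0.205] pointing down, gripper open.
Joint ranges: [-3.03, 3.03], [-0.79, 2.21], [0.23, 2.52], [-1.04, 4.18], [0, 3.07], [-2.55, 2.55]. Speed limits (rad/s): [2.22, 2.22, 2.57, 3.14, 3.14, 3.14].

INTERFACE

Orientations are given as [roll, pitch, yaw] about the fixed x, y, z axes, in that order (R = Rz(yaw) Ry(pitch) Rx(roll)).
In Python, from station import ctrl gives the robot as it stands.
- The arm moves only by the shell command python3 -m pendant 'ROWS' [OPENING] [FORCE]. ROWS is JSON, a list of rows, each a list of 2 entries, a list of its own where there are three numbers: the shift along the world's x, y, z in cm, then the turn about the world's z in rad. A call has 1 to 20 rows; each row shifts and turns the commanded pose from where the row before left it; what a row does not reach is not made up. A row lasts 1/12 s, in which the tool goes at most 41.7 mm and 7.16 degrees, less where a joint would pass 70% of its speed; a pose out of reach is approached as far as the arm can. A call is refused whole if a number of a shift passes 4.17 or a number of a turn 0.125, either way. A call with a gripper value outside its range is refused whole. OPENING is the opening, from 0 (shut) to 1 (fully open), set as the call begins (- or left out, the last holds). The fingers move at their own pace and stop on an object; FORCE is the grip in N (left out, the last holds). Time passes only in rows, so rows that do not move let the fingers close. It gives the time, the measured TCP pose, the force, the opening and the grip force at its end, in the units of the state.
- ctrl.get_obs(): the state, without advancing time (a new reading comes with each control period).
- ctrl.camera(name): name is "scene" or "top" or "wrist"; returns a dict with "color" (384x512x3 uint8, red, green, blue), "intrinsics" (3x3 intrinsics, pixels), "k1" (the pictures are not rectified: a ray, as slopes to the right and down, at radius r is drawn at 1 + k1 r^2 times it, then the intrinsics apply), "camera_from_world" (4x4, takes a point from world to camera coordinates). Camera axes: x right, y down, z forward; pixel columns grow to the right and rows downward; lengths in m; the calibration is good to about 2 mm. A picture is of the moment at which its call begins. There is no depth.
- ctrl.hand_in(): hands the job in; it is judged then, once.
The state is a dict: "time_s": time; "qpos": joint angles; "joint_vel": joint speeds; "tau": joint torques, N m; "ee_pos": TCP position; "eef_rot": TCP orientation; "force": force on the tool from outside, world axes, zero at the start; "moment": the same for the moment, N m; "grip_width": finger opening in m; "grip_force": force on a finger pad.
Only numpy, scipy, OpenCV 4.12 (cv2) and the standard library are available. Lean on these libraries where they do the work, as an engineer would, in place of code of your own. Each camera call takes 0.05 s, during which the arm holds its last target. There are 200 camera calls.

TASK

Stand the three framed mosaic plaques on edge in the wooden display rack: each right way up, centred along its slot and fully down in the slot whose tag matches its frame colour, leaving the white-tagged slot empty. Two plaques lean on little easels; the orange one already stands in the rack and may be in the wrong slot. Lower them right down before letting go, do not drop them or lay any of them flat, do not disturb the mug, the bowls or the vase, and let go of everything; the pictures may face either way.

Things in the scene. Friction and masses are not known exactly. Their poses are not given: they have to be found in the camera images.
- rack: Fixed pale wooden rack, 182 x 240 x 64 mm: 12 mm base board and five blocks 100 mm long (x), 52 mm high, leaving four slots along x, 16 mm wide, 52 mm deep, open at both ends, centred at y = -84, -28, 28, 84 mm, x = 0; slot floors 12 mm above the origin (underside, z up). Tags stand at its +x end. Rack on one side of the robot, easels on the other; sides vary.
- tag_blue: Blue tag, a block 16 x 36 x 30 mm (x, y, z) fixed on the rack at the +x end of a slot; which slot varies. Origin at the centre of its underside, level with the slot floor; axes parallel to the rack's. The centre of its slot's floor lies 78 mm from here along -x. Marks the slot for the blue plaque.
- tag_green: Green tag, a block 16 x 36 x 30 mm (x, y, z) fixed on the rack at the +x end of a slot; which slot varies. Origin at the centre of its underside, level with the slot floor; axes parallel to the rack's. The centre of its slot's floor lies 78 mm from here along -x. Marks the slot for the green plaque.
- tag_orange: Orange tag, a block 16 x 36 x 30 mm (x, y, z) fixed on the rack at the +x end of a slot; which slot varies. Origin at the centre of its underside, level with the slot floor; axes parallel to the rack's. The centre of its slot's floor lies 78 mm from here along -x. Marks the slot for the orange plaque.
- tag_white: White tag, a block 16 x 36 x 30 mm (x, y, z) fixed on the rack at the +x end of a slot; which slot varies. Origin at the centre of its underside, level with the slot floor; axes parallel to the rack's. The centre of its slot's floor lies 78 mm from here along -x. Marks the slot that stays empty.
- plaque_blue: Mosaic plaque, blue frame and edges, star on its +x face: stiff slab 12 mm thick (x), 100 wide (y), 120 high (z), about 250 g. Origin at the centre of its bottom edge; z points up to its top edge. Starts on a small fixed dark easel, its top leaning 24 degrees from vertical towards its own -x (roughly to the robot), picture up and outward. The easel backs only its lower 55 mm; above that both faces are free.
- plaque_green: Mosaic plaque, green frame and edges, tree on its +x face: stiff slab 12 mm thick (x), 100 wide (y), 120 high (z), about 250 g. Origin at the centre of its bottom edge; z points up to its top edge. Starts on a small fixed dark easel, its top leaning 33 degrees from vertical towards its own -x (roughly to the robot), picture up and outward. The easel backs only its lower 55 mm; above that both faces are free.
- plaque_orange: Mosaic plaque, orange frame and edges, fish on its +x face: stiff slab 12 mm thick (x), 100 wide (y), 120 high (z), about 250 g. Origin at the centre of its bottom edge; z points up to its top edge. It starts upright in one of the rack's slots (the second from the rack's -y end), which may or may not be its own.
- mug: White mug, loose bystander, 76 mm across with a handle, 90 mm high, between the rack and the easels. Origin at the centre of its underside.
- bowls: Stack of three small bowls, loose bystander, 94 mm across, 66 mm high, between the rack and the easels, farther out than the mug. Origin at the centre of its underside.
- vase: Terracotta vase, loose bystander, 86 mm across, 170 mm high, beyond the bowls. Origin at the centre of its underside.
Things that resemble listed ones, but are neither listed nor needed, are in the scene too. There is more than one size of the plaque_green; the job needs the largest.

How it is judged:
At the end, for the whole second after the job is handed in: Each of the three plaques stands at rest in the slot of its own tag colour: bottom edge within 4 mm of the slot floor, within 7 mm of the slot's middle across it and within 12 mm along it, right way up and within 0.15 rad of vertical, faces within 0.15 rad of the slot's direction (x of plaque_blue in the frame of tag_blue between -0.09 and -0.066 m and y of plaque_blue in the frame of tag_blue between -0.007 and 0.007 m and angle between each of plaque_blue, plaque_green, plaque_orange's own z axis and vertical below 0.15 rad and x of plaque_green in the frame of tag_green between -0.09 and -0.066 m and y of plaque_green in the frame of tag_green between -0.007 and 0.007 m and x of plaque_orange in the frame of tag_orange between -0.09 and -0.066 m and y of plaque_orange in the frame of tag_orange between -0.007 and 0.007 m and z of plaque_blue in the frame of tag_blue between -0.004 and 0.004 m and angle between the x axis of plaque_blue and the y axis of tag_blue, either way round below 0.15 rad and z of plaque_green in the frame of tag_green between -0.004 and 0.004 m and angle between the x axis of plaque_green and the y axis of tag_green, either way round below 0.15 rad and z of plaque_orange in the frame of tag_orange between -0.004 and 0.004 m and angle between the x axis of plaque_orange and the y axis of tag_orange, either way round below 0.15 rad and linear speed of each of plaque_blue, plaque_green, plaque_orange below 0.02 m/s); the robot touches nothing.
It fails at once if a plaque is dropped: out of the fingers it falls faster than 0.5 m/s (a fall of over about 13 mm) ((contact force between plaque_blue and the fingers below 0.05 N and linear speed of plaque_blue above 0.5 m/s) or (contact force between plaque_green and the fingers below 0.05 N and linear speed of plaque_green above 0.5 m/s) or (contact force between plaque_orange and the fingers below 0.05 N and linear speed of plaque_orange above 0.5 m/s)).
It fails at once if a plaque is laid down or tipped over (more than 1 rad from upright) (angle between any of plaque_blue, plaque_green, plaque_orange's own z axis and vertical above 1 rad).
It fails at once if the mug, the bowls or the vase is moved by more than 20 mm or tipped (distance of any of mug, bowls, vase from where it was at the start of the episode above 0.02 m or angle between any of mug, bowls, vase's own z axis and vertical above 0.3 rad).
It also fails if it takes over 72 s, if anything falls off the work surface, if the arm or the gripper's body presses on something with over 40 N, if the wrist force passes 120 N, or if a joint passes its speed limit or range.

## Working session

There is one attempt and no reset: what is moved stays moved. The work goes in short steps, Python scripts to look and compute and a shell command to move; the robot and the scene stay as the last step left them, time stands still between calls to the robot, and variables do not carry over. Pictures are saved under pics/ and viewed, at most 14 in all, crops included, and the job is handed in when it is done.

```bash
ls; mkdir -p pics; cat > h.py <<'E'
import numpy as np, cv2
from station import ctrl
def save(n,tag):
    c=ctrl.camera(n); np.savez(f'pics/{tag}.npz',**{k:np.array(v) for k,v in c.items()})
    cv2.imwrite(f'pics/{tag}.png',cv2.cvtColor(c['color'],cv2.COLOR_RGB2BGR)); return c
def load(tag): return dict(np.load(f'pics/{tag}.npz'))
def ray(c,uv):
    K=np.array(c['intrinsics']);k1=float(c['k1']);T=np.array(c['camera_from_world'])
    d=cv2.undistortPoints(np.array(uv,float).reshape(-1,1,2),K,np.array([k1,0,0,0,0.]))[:,0]
    d=np.c_[d,np.ones(len(d))]@T[:3,:3]; o=-T[:3,:3].T@T[:3,3]; return o,d
def plane(c,uv,z):
    o,d=ray(c,uv); return o+d*((z-o[2])/d[:,2])[:,None]
def proj(c,P):
    T=np.array(c['camera_from_world']);r,_=cv2.Rodrigues(T[:3,:3])
    return cv2.projectPoints(np.array(P,float).reshape(-1,1,3),r,T[:3,3],np.array(c['intrinsics']),np.array([float(c['k1']),0,0,0,0.]))[0][:,0]
def tri(cs,uvs):
    A=np.zeros((3,3));b=np.zeros(3)
    for c,uv in zip(cs,uvs):
        o,d=ray(c,[uv]);d=d[0]/np.linalg.norm(d[0]);M=np.eye(3)-np.outer(d,d);A+=M;b+=M@o
    return np.linalg.solve(A,b)
E
python3 - <<'E'
from h import *
a=save('scene','s0');b=save('top','t0')
im=np.hstack([cv2.imread('pics/s0.png'),cv2.imread('pics/t0.png')])
for c in(a,b): print(-np.array(c['camera_from_world'])[:3,:3].T@np.array(c['camera_from_world'])[:3,3],c['camera_from_world'][2],c['k1'])
cv2.imwrite('pics/t0x.png',cv2.resize(cv2.imread('pics/t0.png'),(800,600),interpolation=2))
cv2.imwrite('pics/s0x.png',cv2.resize(cv2.imread('pics/s0.png'),(800,600),interpolation=2))
E
```

```text
pics
[1.09735421 0.27450343 0.8019496 ] [-0.53016701 -0.28845264 -0.79731927  1.30037211] -0.1565360993751659
[0.44756199 0.01875233 0.97305796] [ 0.19090069 -0.02554162 -0.981277    0.86987847] -0.025082553328399246
```

View pics/t0x.png

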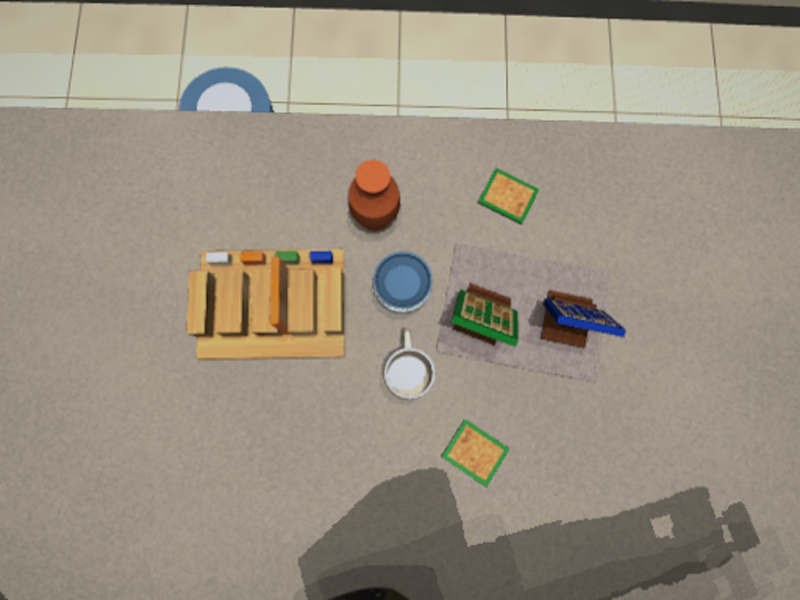

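View pics/s0x.png

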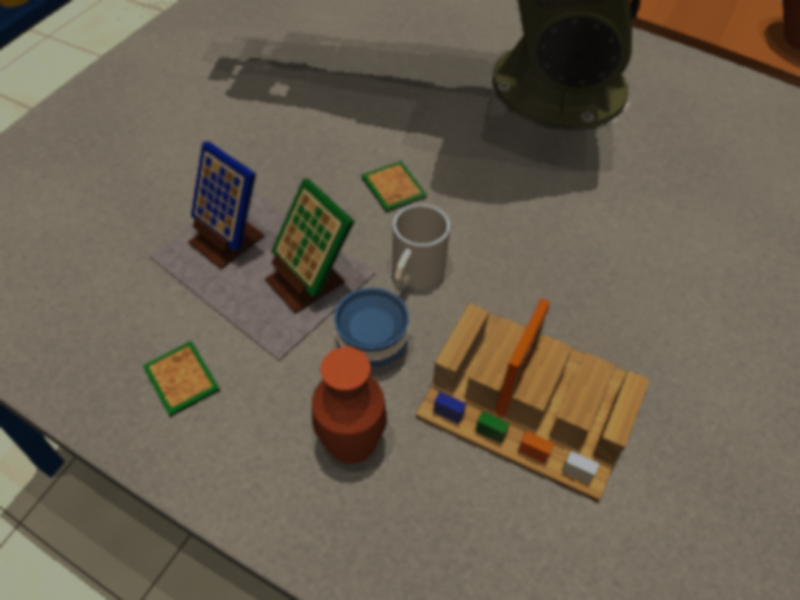

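Green candidates (top-view pixels at 800 scale): the leaning one at (486,315), and flat tiles at (508,195) and (475,453). The one on the easel fits, since it is the largest, leans and shows the tree. Next I'll confirm with a crop and measure.

```bash
python3 - <<'E'
from h import *
a=load('s0');b=load('t0')
print({k:np.round(v,3).tolist() for k,v in ctrl.get_obs().items() if k in('ee_pos','eef_rot','grip_width','qpos')})
R={'blue':(105,128),'green':(45,85),'orange':(5,14)}
for n,c in(('s',a),('t',b)):
    h=cv2.cvtColor(c['color'],cv2.COLOR_RGB2HSV)
    for k,(lo,hi) in R.items():
        m=cv2.inRange(h,(lo,130,50),(hi,255,255))
        for q in cv2.findContours(m,cv2.RETR_EXTERNAL,2)[0]:
            if cv2.contourArea(q)>25:
                p=cv2.approxPolyDP(q,3,True)[:,0]
                print(n,k,cv2.contourArea(q),np.round(cv2.minAreaRect(q)[0],1),p.tolist())
def crop(t,x,y,w,hh): return cv2.resize(cv2.imread(f'pics/{t}.png')[y:y+hh,x:x+w],(400,300),interpolation=2)
cv2.imwrite('pics/c0.png',np.vstack([np.hstack([crop('t0',115,145,120,90),crop('t0',285,165,120,90)]),np.hstack([crop('s0',260,185,160,120),crop('s0',110,80,140,105)])]))
E
```

```text
{'qpos': [-1.258, 0.3, 1.522, 0.0, 1.321, -0.067], 'ee_pos': [0.204, -0.511, 0.205], 'eef_rot': [-3.141, -0.0, 0.38], 'grip_width': 0.094}
s blue 102.5 [287.7 258.1] [[280, 254], [280, 258], [295, 263], [295, 258]]
s blue 232.5 [151.1 121.5] [[131, 91], [130, 96], [157, 113], [147, 155], [150, 158], [162, 111]]
s green 118.5 [315.5 270.5] [[308, 265], [306, 270], [323, 276], [323, 270]]
s green 1167.0 [115.5 241.3] [[121, 219], [93, 234], [108, 264], [138, 249]]
s green 201.5 [198.8 150.8] [[203, 133], [200, 140], [193, 132], [188, 139], [189, 143], [194, 138], [191, 144], [196, 149], [188, 169], [197, 151], [206, 159], [210, 152], [208, 148], [204, 155], [206, 145], [200, 150], [194, 142], [198, 139], [201, 144]]
s green 291.5 [197.3 150.9] [[195, 115], [181, 146], [194, 120], [219, 143], [197, 183], [200, 187], [224, 140]]
s green 49.0 [249.1 124.9] [[233, 112], [247, 133], [270, 124], [249, 132]]
s orange 283.5 [342.3 285.6] [[336, 275], [332, 289], [348, 296], [354, 283]]
s orange 2433.5 [223.  258.5] [[217, 222], [206, 230], [200, 266], [206, 283], [216, 293], [226, 295], [238, 
[... 779 characters left out ...]
t green 272.0 [311.7 203.7] [[294, 187], [291, 207], [330, 219], [330, 199], [326, 215], [295, 203]]
t green 693.5 [325. 125.] [[317, 108], [307, 129], [333, 142], [344, 121]]
t orange 186.5 [360.7 215.1] [[348, 209], [347, 216], [374, 220], [375, 214]]
t orange 49.0 [178.2 207. ] [[179, 198], [177, 206], [173, 206], [184, 213]]
t orange 105.0 [365.6 191.1] [[351, 187], [380, 196], [376, 191]]
t orange 116.5 [313.  188.7] [[301, 182], [300, 186], [325, 196], [326, 191]]
t orange 38.5 [162. 165.] [[155, 167], [168, 169], [169, 163], [157, 161], [166, 161], [167, 166]]
t orange 1055.5 [238.6 124.6] [[238, 102], [229, 107], [223, 128], [226, 138], [240, 147], [252, 139], [255, 126], [246, 105]]
```

View pics/c0.png

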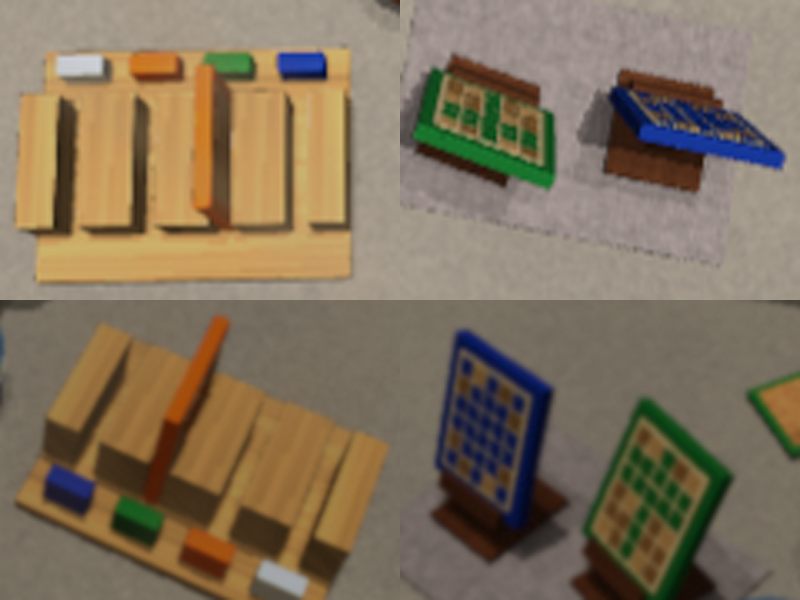

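The crop confirms it: the big green tree plaque leans on the easel and the flat tiles are decoys. Tags in the top crop run white (80,66), orange (155,65), green (228,65), blue (303,65), so the orange plaque stands in the green slot.

```bash
python3 - <<'E'
from h import *
a=load('s0');b=load('t0')
np.set_printoptions(precision=4,suppress=True)
T=lambda u,v:(115+u/3.3333-.35,145+v/3.3333-.35)
E=lambda u,v:(285+(u-400)/3.3333-.35,165+v/3.3333-.35)
S=lambda u,v:(110+(u-400)/2.857-.35,80+(v-300)/2.857-.35)
SR=lambda u,v:(260+u/2.5-.35,185+(v-300)/2.5-.35)
B=plane(b,[T(47,52),T(350,50),T(350,277),T(37,281)],.012);print('board',B,B.mean(0),np.linalg.norm(B-np.roll(B,-1,0),axis=1))
K=plane(b,[T(22,94),T(346,90),T(344,226),T(17,229)],.064);print('blocks',K,K.mean(0),np.linalg.norm(K-np.roll(K,-1,0),axis=1))
# tag top face centres
for n,u,v in(('W',80,62),('O',154,62),('G',228,60),('B',303,61)): print(n,plane(b,[T(u,v)],.042)[0])
print('orange top ctr',plane(b,[T(204.5,67),T(204.5,212)],.132))
for n,(p,q) in {'green-y':(S(645,399),E(552,188)),'green+y':(S(731,476),E(415,138)),'blue-y':(S(461,331),E(783,166)),'blue+y':(S(552,382),E(642,151))}.items():
    X=tri([a,b],[p,q]); print(n,X,'err',np.linalg.norm(proj(a,X)-p),np.linalg.norm(proj(b,X)-q))
E
```

```text
board [[0.71   0.3333 0.012 ]
 [0.7168 0.0954 0.012 ]
 [0.5375 0.0894 0.012 ]
 [0.5301 0.3266 0.012 ]] [0.6236 0.2112 0.012 ] [0.2379 0.1793 0.2373 0.18  ]
blocks [[0.6633 0.3321 0.064 ]
 [0.6714 0.0932 0.064 ]
 [0.5696 0.0912 0.064 ]
 [0.563  0.3274 0.064 ]] [0.6168 0.211  0.064 ] [0.239  0.1018 0.2363 0.1005]
W [0.6945 0.2978 0.042 ]
O [0.6957 0.2417 0.042 ]
G [0.6984 0.1856 0.042 ]
B [0.6989 0.1286 0.042 ]
orange top ctr [[0.6689 0.1853 0.132 ]
 [0.5682 0.1797 0.132 ]]
green-y [ 0.5461 -0.1685  0.1283] err 0.12664499088707085 0.11596071898386137
green+y [ 0.5787 -0.0751  0.128 ] err 0.022607181863392303 0.019512711060058918
blue-y [ 0.5627 -0.325   0.1377] err 0.11533517134104039 0.11230743702650993
blue+y [ 0.572  -0.2301  0.1366] err 0.8015607171448625 0.7406067519169067
```

```bash
python3 -m pendant '[[[2,3.4,0],-0.0175],[[2,3.4,0],-0.0175],[[2,3.4,0],-0.0175],[[2,3.4,0],-0.0175],[[2,3.4,0],-0.0175],[[2,3.4,0],-0.0175],[[2,3.4,0],-0.0175],[[2,3.4,0],-0.0175],[[2,3.4,0],-0.0175],[[2,3.4,0],-0.0175],[[2,3.4,0],-0.0175],[[2,3.4,0],-0.0175],[[2,3.4,0],-0.0175],[[2,3.4,0],-0.0175],[[2,3.4,0],-0.0175],[[2,3.4,0],-0.0175],[[2,3.4,0],-0.0175],[[2,3.4,0],-0.0175],[[2,3.4,0],-0.0175],[[2,3.4,0],-0.0175]]' 0.8 20
python3 - <<'E'
from h import *
w=save('wrist','w1')
cv2.imwrite('pics/w1x.png',cv2.resize(cv2.imread('pics/w1.png'),(800,600),interpolation=2))
print(proj(w,[[.619,.183,.132],[.67,.1853,.132],[.568,.18,.132]]))
E
```

```text
time_s: 1.77
ee_pos: [0.6044, 0.1712, 0.205]
eef_rot: [3.141, 0.001, 0.029]
force: [0.5, -1.0, 0.1]
grip_width: 0.075
grip_force: 0.0
[[239.52936914 181.04372853]
 [237.55794417 114.22142842]
 [242.15354557 241.08774061]]
```

View pics/w1x.png

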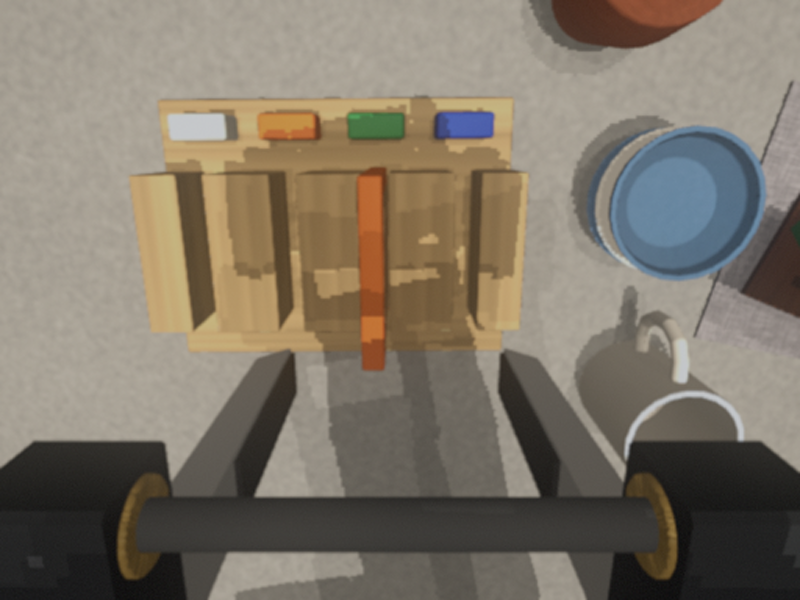

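Seen: the tags at about (198,126), (288,126), (376,125) and (465,125), and the orange plaque's top edge from (371,170) to (373,370). I'll measure these.

```bash
python3 - <<'E'
from h import *
np.set_printoptions(precision=4,suppress=True)
w=load('w1'); T=w['camera_from_world'];print('cam',-T[:3,:3].T@T[:3,3])
q=lambda *p:[(u/1.5625-.2,v/1.5625-.2) for u,v in p]
print('tags',plane(w,q((198,126),(288,126),(376,125),(465,125)),.042))
print('orange ends',plane(w,q((371,170),(373,370)),.132))
print('blocks corners',plane(w,q((133,176),(526,173),(519,328),(152,330)),.064))
print('board',plane(w,q((160,100),(512,98),(501,347),(190,350)),.012))
h=cv2.cvtColor(w['color'],cv2.COLOR_RGB2HSV)
m=cv2.inRange(h,(4,140,60),(14,255,255))
for c in cv2.findContours(m,0,2)[0]:
    if cv2.contourArea(c)>60: print(cv2.minAreaRect(c))
E
```

```text
cam [0.6844 0.1738 0.3855]
tags [[0.6941 0.2983 0.042 ]
 [0.6957 0.242  0.042 ]
 [0.6978 0.1871 0.042 ]
 [0.6994 0.1315 0.042 ]]
orange ends [[0.674  0.1856 0.132 ]
 [0.5719 0.1831 0.132 ]]
blocks corners [[0.6638 0.3316 0.064 ]
 [0.6722 0.0959 0.064 ]
 [0.574  0.091  0.064 ]
 [0.5659 0.33   0.064 ]]
board [[0.7109 0.3335 0.012 ]
 [0.7188 0.0974 0.012 ]
 [0.5405 0.09   0.012 ]
 [0.5313 0.3277 0.012 ]]
((237.5, 171.5), (129.0, 19.0), 90.0)
((186.0, 80.5), (17.0, 38.0), 90.0)
((411.5, 11.0), (22.0, 97.0), 90.0)
```

```bash
python3 -m pendant '[[[1.66,1.3,0],0.003],[[0,0,0],0],[[0,0,-3],0],[[0,0,-3],0],[[0,0,-3],0],[[0,0,-1.9],0],[[0,0,0],0],[[0,0,0],0]]'
python3 -m pendant '[[[0,0,0],0],[[0,0,0],0],[[0,0,0],0],[[0,0,0],0],[[0,0,0],0],[[0,0,0],0],[[0,0,0],0]]' 0 30
```

```text
time_s: 2.48
ee_pos: [0.6201, 0.1818, 0.0963]
eef_rot: [3.141, 0.001, 0.032]
force: [0.2, -0.3, 0.8]
grip_width: 0.0751
grip_force: 0.0
time_s: 3.07
ee_pos: [0.6205, 0.1822, 0.0966]
eef_rot: [-3.142, -0.0, 0.033]
force: [0.1, 0.0, 0.9]
grip_width: 0.0319
grip_force: 0.0
```

```bash
python3 -m pendant '[[[0,0.15,0],0],[[0,0,0],0],[[0,0,0],0],[[0,0,0],0],[[0,0,0],0],[[0,0,0],0],[[0,0,0],0]]' 0 30
python3 -m pendant '[[[0,0,1.5],0],[[0,0,2.5],0],[[0,0,2.5],0],[[0,0,0],0],[[0,0,0],0]]'
```

```text
time_s: 3.65
ee_pos: [0.6205, 0.1838, 0.0964]
eef_rot: [-3.141, 0.0, 0.033]
force: [-0.2, 1.3, -0.6]
grip_width: 0.0118
grip_force: 30.0
time_s: 4.07
ee_pos: [0.6209, 0.1837, 0.1622]
eef_rot: [-3.141, -0.002, 0.033]
force: [-0.5, 0.6, -2.2]
grip_width: 0.0117
grip_force: 30.0
```

```bash
python3 -m pendant '[[[-0.1,2.5,0],0],[[-0.2,3.1,0],0],[[0,0,0],0],[[0,0,0],0],[[0,0,0],0]]'
python3 - <<'E'
from h import *
np.set_printoptions(precision=4,suppress=True)
print(ctrl.get_obs()['ee_pos'])
w=save('wrist','w2');t=save('top','t2')
cv2.imwrite('pics/c2.png',np.hstack([cv2.resize(cv2.imread('pics/w2.png')[:,:],(400,300)),cv2.resize(cv2.imread('pics/t2.png')[140:260,100:260],(400,300),interpolation=2)]))
E
```

```text
time_s: 4.48
ee_pos: [0.6171, 0.2392, 0.16]
eef_rot: [3.141, 0.002, 0.033]
force: [-0.6, -0.2, -1.8]
grip_width: 0.0119
grip_force: 30.0
[0.6171 0.2392 0.16  ]
```

View pics/c2.png

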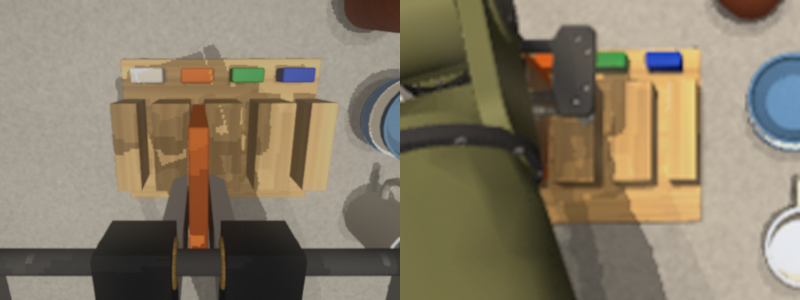

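The plaque hangs over the orange slot, in line with the orange tag (wrist crop 198,130). Lowering it.

```bash
python3 -m pendant '[[[0.05,0.1,-1.5],0],[[0,0,-1.5],0],[[0,0,-1.5],0],[[0,0,-1],0],[[0,0,-0.5],0],[[0,0,-0.5],0],[[0,0,0],0]]'
```

```text
time_s: 5.17
ee_pos: [0.6184, 0.2405, 0.0967]
eef_rot: [-3.141, -0.001, 0.032]
force: [0.6, 0.5, -1.9]
grip_width: 0.012
grip_force: 30.0
```

```bash
python3 -m pendant '[[[0,0,-0.1],0],[[0,0,-0.1],0],[[0,0,0],0],[[0,0,0],0]]'
python3 -m pendant '[[[0,0,0],0],[[0,0,0],0],[[0,0,0],0],[[0,0,0],0],[[0,0,0],0]]' 0.4
```

```text
time_s: 5.5
ee_pos: [0.6185, 0.2407, 0.0962]
eef_rot: [-3.141, -0.002, 0.033]
force: [-2.1, -2.1, 7.0]
grip_width: 0.0117
grip_force: 30.0
time_s: 5.92
ee_pos: [0.618, 0.2407, 0.0944]
eef_rot: [-3.142, 0.0, 0.033]
force: [-1.2, 0.3, -0.2]
grip_width: 0.0371
grip_force: 0.0
```

Orange is released. Moving to the green plaque: target yaw 1.234, TCP near (0.5775, -0.127).

```bash
python3 -m pendant '[[[0,0,3.5],0],[[0,0,3.5],0],[[0,0,3.5],0],[[0,0,0],0]]' 0.4
python3 -m pendant '[[[-0.34,-3.07,0],0.1],[[-0.34,-3.07,0],0.1],[[-0.34,-3.07,0],0.1],[[-0.34,-3.07,0],0.1],[[-0.34,-3.07,0],0.1],[[-0.34,-3.07,0],0.1],[[-0.34,-3.07,0],0.1],[[-0.34,-3.07,0],0.1],[[-0.34,-3.07,0],0.1],[[-0.34,-3.07,0],0.1],[[-0.34,-3.07,0],0.1],[[-0.34,-3.07,0],0.1],[[0,0,0],0],[[0,0,0],0]]' 0.75
python3 - <<'E'
from h import *
np.set_printoptions(precision=4,suppress=True)
w=save('wrist','w3');a=load('s0');b=load('t0')
cv2.imwrite('pics/w3x.png',cv2.resize(cv2.imread('pics/w3.png'),(800,600),interpolation=2))
print(proj(w,[[.5461,-.1685,.128],[.5787,-.0751,.128]])*1.5625)
s=save('scene','s3')
h=cv2.cvtColor(s['color'],cv2.COLOR_RGB2HSV)
for c in cv2.findContours(cv2.inRange(h,(4,140,60),(14,255,255)),0,2)[0]:
    if 200<cv2.contourArea(c): print(cv2.approxPolyDP(c,3,True)[:,0].tolist())
# expected outer top corners of the orange plaque seated
x=np.array([1,.033,0])*.05;y=np.array([-.033,1,0])*.006;c=np.array([.618,.2401,.132])
print(proj(s,[c+x+y,c+x-y,c-x+y,c-x-y]))
E
```

```text
time_s: 6.25
ee_pos: [0.62, 0.2414, 0.2074]
eef_rot: [-3.139, -0.01, 0.033]
force: [0.4, 0.5, 1.2]
grip_width: 0.0375
grip_force: 0.0
time_s: 7.42
ee_pos: [0.577, -0.1288, 0.1992]
eef_rot: [-3.141, -0.0, 1.23]
force: [1.0, 1.2, 0.2]
grip_width: 0.0705
grip_force: 0.0
[[367.3953 398.848 ]
 [362.9081 211.0579]]
[[217, 222], [205, 233], [207, 242], [200, 254], [200, 265], [209, 281], [223, 289], [244, 266], [245, 255], [232, 225]]
[[379, 204], [374, 205], [344, 275], [336, 275], [332, 289], [346, 296], [354, 285], [349, 279]]
[[467, 0], [458, 29], [511, 50], [511, 35], [492, 21], [493, 16], [501, 13], [501, 1]]
[[361.8841 246.7633]
 [355.2281 243.8478]
 [380.9728 203.637 ]
 [374.7075 201.0319]]
```

View pics/w3x.png

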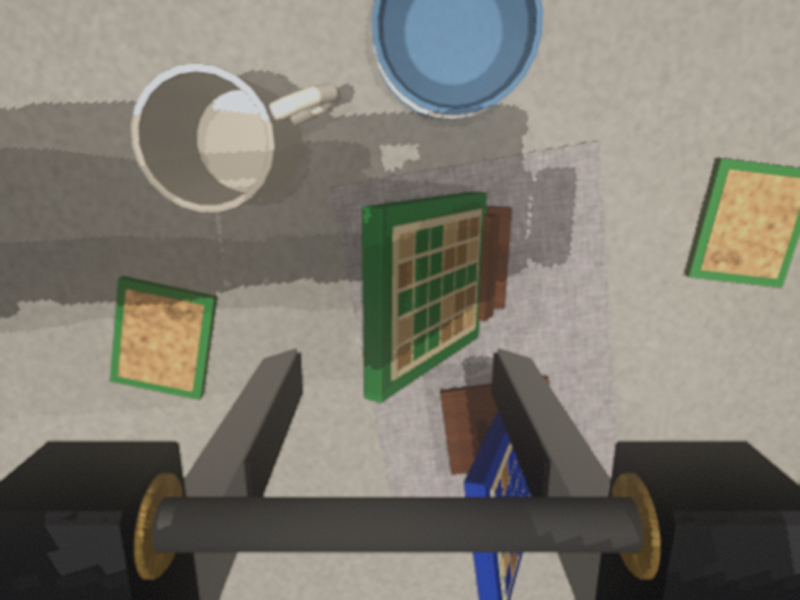

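The wrist view shows the green back-top edge from (365,207) to (370,400), as predicted. The fingers straddle it evenly, so I'll descend and grip gently.

```bash
python3 -m pendant '[[[0.05,0.2,-3],0],[[0,0,-3],0],[[0,0,-2.5],0],[[0,0,-1.3],0],[[0,0,0],0],[[0,0,0],0]]' 0.75 8
python3 -m pendant '[[[0,0,0],0],[[0,0,0],0],[[0,0,0],0],[[0,0,0],0],[[0,0,0],0],[[0,0,0],0],[[0,0,0],0],[[0,0,0],0]]' 0 8
```

```text
time_s: 8.02
ee_pos: [0.5779, -0.1246, 0.1015]
eef_rot: [-3.141, -0.0, 1.233]
force: [-0.1, -0.7, 0.6]
grip_width: 0.0702
grip_force: 0.0
time_s: 8.68
ee_pos: [0.5779, -0.1258, 0.1017]
eef_rot: [3.141, -0.0, 1.233]
force: [-0.7, 0.1, 1.9]
grip_width: 0.0321
grip_force: 7.1
```

```bash
python3 -m pendant '[[[0.1,-0.03,0.3],0],[[0.1,-0.03,0.4],0],[[0.2,-0.06,0.5],0],[[0.3,-0.1,0.6],0],[[0.5,-0.17,0.6],0],[[0.6,-0.2,0.7],0],[[0.6,-0.2,0.7],0],[[0.6,-0.2,0.7],0],[[0,0,0],0],[[0,0,0],0]]' 0 12
```

```text
time_s: 9.52
ee_pos: [0.6085, -0.1359, 0.1475]
eef_rot: [3.139, -0.0, 1.233]
force: [4.1, -1.7, 7.1]
grip_width: 0.0129
grip_force: 12.1
```

```bash
python3 - <<'E'
from h import *
save('scene','s4');save('wrist','w4')
f=lambda n,x,y,w,h:cv2.resize(cv2.imread(f'pics/{n}.png')[y:y+h,x:x+w],(400,300),interpolation=2)
cv2.imwrite('pics/c4.png',np.hstack([f('s4',100,50,160,120),f('w4',0,0,512,384)]))
print(ctrl.get_obs()['force'],ctrl.get_obs()['moment'])
E
```

```text
[ 3.76329698 -1.22514289  5.81628216] [-0.41577655 -1.056253   -0.02412582]
```

View pics/c4.png

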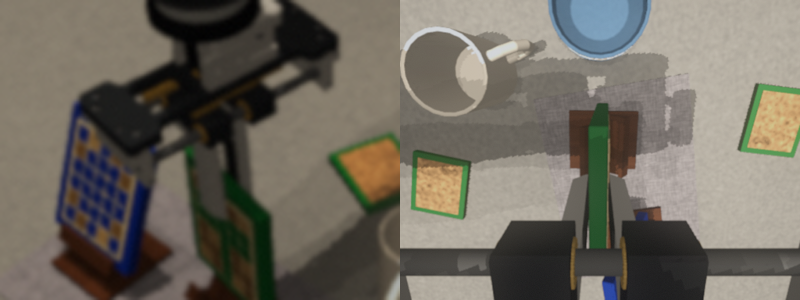

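The scene crop shows the green plaque nearly upright in the fingers, with its foot still touching the easel. The rest is clear, so I'll lift on up.

```bash
python3 -m pendant '[[[0.3,-0.1,0.8],0],[[0.3,-0.1,1.2],0],[[0,0,2],0],[[0,0,3],0],[[0,0,3],0],[[0,0,0],0],[[0,0,0],0]]' 0 30
```

```text
time_s: 10.2
ee_pos: [0.6136, -0.1375, 0.2475]
eef_rot: [3.141, -0.0, 1.233]
force: [0.4, 0.3, -2.8]
grip_width: 0.0116
grip_force: 30.0
```

```bash
python3 -m pendant '[[[0.05,2.68,0],-0.1],[[0.05,2.68,0],-0.1],[[0.05,2.68,0],-0.1],[[0.05,2.68,0],-0.1],[[0.05,2.68,0],-0.1],[[0.05,2.68,0],-0.1],[[0.05,2.68,0],-0.1],[[0.05,2.68,0],-0.1],[[0.05,2.68,0],-0.1],[[0.05,2.68,0],-0.1],[[0.05,2.68,0],-0.1],[[0.05,2.68,0],-0.1],[[0,0,0],0],[[0,0,0],0],[[0,0,0],0]]'
python3 - <<'E'
from h import *
save('scene','s5');save('wrist','w5')
f=lambda n,x,y,w,h:cv2.resize(cv2.imread(f'pics/{n}.png')[y:y+h,x:x+w],(400,600),interpolation=2)
cv2.imwrite('pics/c5.png',np.hstack([f('s5',280,120,110,165),f('w5',146,54,220,330)]))
h=cv2.cvtColor(load('s5')['color'],cv2.COLOR_RGB2HSV)
for n in('s5','w5'):
  h=cv2.cvtColor(load(n)['color'],cv2.COLOR_RGB2HSV)
  for c in cv2.findContours(cv2.inRange(h,(45,110,30),(85,255,255)),0,2)[0]:
    if 60<cv2.contourArea(c): print(n,cv2.approxPolyDP(c,2,True)[:,0].tolist())
E
```

```text
time_s: 11.45
ee_pos: [0.6193, 0.1834, 0.245]
eef_rot: [3.141, 0.003, 0.035]
force: [-0.2, -0.5, -1.8]
grip_width: 0.0118
grip_force: 30.0
s5 [[309, 264], [306, 275], [320, 281], [324, 272]]
s5 [[122, 219], [92, 234], [109, 265], [139, 248]]
s5 [[360, 140], [340, 177], [329, 219], [331, 224], [335, 219], [344, 184], [353, 168]]
s5 [[232, 112], [247, 134], [271, 124], [268, 120], [268, 125], [249, 132], [237, 118], [235, 111]]
w5 [[430, 316], [435, 317], [456, 296], [485, 317], [490, 317], [455, 292]]
w5 [[253, 151], [250, 154], [254, 155], [242, 162], [243, 316], [264, 317], [266, 171], [263, 156], [258, 159], [259, 152], [257, 154], [257, 151]]
```

View pics/c5.png

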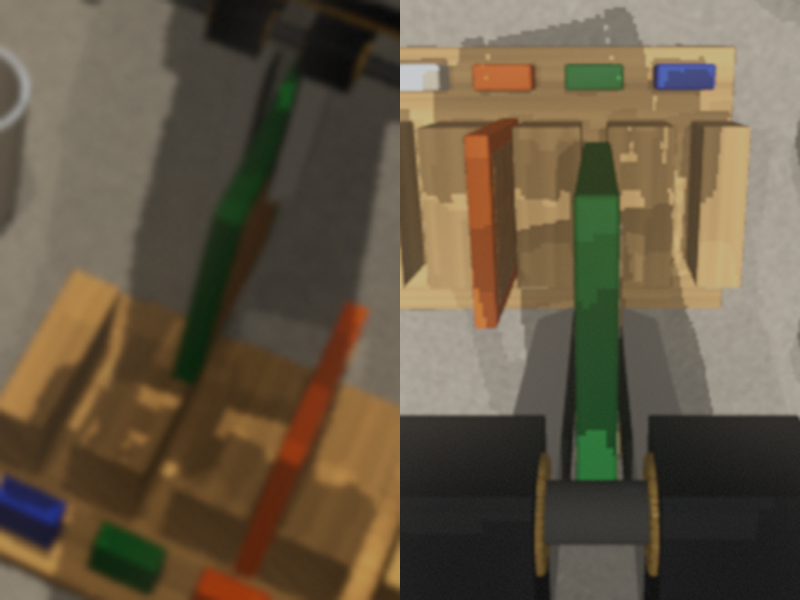

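```bash
python3 - <<'E'
from h import *
np.set_printoptions(precision=4,suppress=True)
s=load('s5');w=load('w5')
S=lambda u,v:(280+u/3.636-.35,120+v/3.636-.35)
W=lambda u,v:(146+(u-400)/1.818-.25,54+v/1.818-.25)
for p,q in((S(231,205),W(597,194)),(S(187,377),W(597,143))):
    X=tri([s,w],[p,q]);print(X,np.linalg.norm(proj(s,X)-p),np.linalg.norm(proj(w,X)-q))
E
```

```text
[0.6725 0.1858 0.2869] 0.6186958542722082 2.080330715729961
[0.6703 0.186  0.16  ] 0.8084475294329774 1.6792463789605834
```

```bash
python3 -m pendant '[[[0,0.05,-2.5],0],[[0,0,-3],0],[[0,0,-2.5],0],[[0,0,-1.5],0],[[0,0,-1.5],0],[[0,0,-1.5],0],[[0,0,-1],0],[[0,0,-0.4],0],[[0,0,0],0]]'
python3 -m pendant '[[[0,0,-0.2],0],[[0,0,-0.2],0],[[0,0,-0.2],0],[[0,0,0],0]]'
```

```text
time_s: 12.3
ee_pos: [0.6194, 0.1839, 0.1067]
eef_rot: [3.141, 0.001, 0.032]
force: [-0.3, 0.5, -1.9]
grip_width: 0.0116
grip_force: 30.0
time_s: 12.63
ee_pos: [0.6205, 0.1845, 0.1028]
eef_rot: [-3.141, -0.003, 0.033]
force: [0.6, -0.5, 3.7]
grip_width: 0.0116
grip_force: 30.0
```

```bash
python3 -m pendant '[[[0,0,-0.1],0],[[0,0,-0.1],0],[[0,0,0],0],[[0,0,0],0]]'
python3 - <<'E'
from h import *
np.set_printoptions(precision=4,suppress=True)
save('scene','s6');save('wrist','w6')
f=lambda n,x,y,w,h:cv2.resize(cv2.imread(f'pics/{n}.png')[y:y+h,x:x+w],(400,600),interpolation=2)
cv2.imwrite('pics/c6.png',np.hstack([f('s6',280,150,110,165),f('w6',146,54,220,330)]))
E
```

```text
time_s: 12.97
ee_pos: [0.6211, 0.1846, 0.1026]
eef_rot: [-3.141, -0.005, 0.033]
force: [-1.7, -3.4, 15.4]
grip_width: 0.0116
grip_force: 30.0
```

View pics/c6.png

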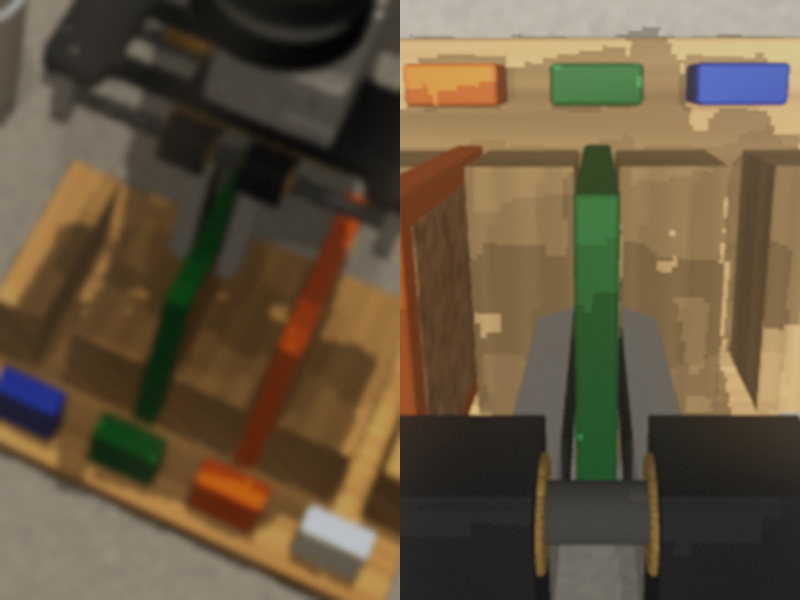

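Green's end edge (148,418) shifted by one tag pitch lands on orange's (245,463), so it is at the same level and fully down. I'll ease the pressure and release.

```bash
python3 -m pendant '[[[0,0,0.1],0],[[0,0,0],0]]'
python3 -m pendant '[[[0,0,0],0],[[0,0,0],0],[[0,0,0],0],[[0,0,0],0],[[0,0,0],0]]' 0.35
python3 -m pendant '[[[0,0,3.5],0],[[0,0,3.5],0],[[0,0,2.8],0],[[0,0,0],0],[[0,0,0],0]]'
```

```text
time_s: 13.23
ee_pos: [0.6209, 0.1845, 0.1026]
eef_rot: [-3.141, -0.004, 0.033]
force: [1.1, -1.8, 10.4]
grip_width: 0.0119
grip_force: 30.0
time_s: 13.65
ee_pos: [0.6196, 0.1845, 0.1003]
eef_rot: [3.142, 0.0, 0.033]
force: [-0.0, 0.3, 0.1]
grip_width: 0.033
grip_force: 0.0
time_s: 14.07
ee_pos: [0.6202, 0.1847, 0.1999]
eef_rot: [-3.141, -0.003, 0.033]
force: [-0.4, 0.0, -0.5]
grip_width: 0.0326
grip_force: 0.0
```

```bash
python3 -m pendant '[[[-0.31,-3.57,0],0.1108],[[-0.31,-3.57,0],0.1108],[[-0.31,-3.57,0],0.1108],[[-0.31,-3.57,0],0.1108],[[-0.31,-3.57,0],0.1108],[[-0.31,-3.57,0],0.1108],[[-0.31,-3.57,0],0.1108],[[-0.31,-3.57,0],0.1108],[[-0.31,-3.57,0],0.1108],[[-0.31,-3.57,0],0.1108],[[-0.31,-3.57,0],0.1108],[[-0.31,-3.57,0],0.1108],[[-0.31,-3.57,0],0.1108],[[0,0,0],0],[[0,0,0],0],[[0,0,0],0]]' 0.75 8
python3 - <<'E'
from h import *
np.set_printoptions(precision=4,suppress=True)
w=save('wrist','w7')
cv2.imwrite('pics/w7x.png',cv2.resize(cv2.imread('pics/w7.png'),(800,600),interpolation=2))
print(proj(w,[[.5627,-.325,.1377],[.572,-.2301,.1366]])*1.5625)
E
```

```text
time_s: 15.4
ee_pos: [0.5791, -0.279, 0.197]
eef_rot: [-3.14, -0.001, 1.472]
force: [0.1, 0.5, 0.4]
grip_width: 0.0707
grip_force: 0.0
[[374.2187 409.171 ]
 [371.3777 220.9745]]
```

View pics/w7x.png

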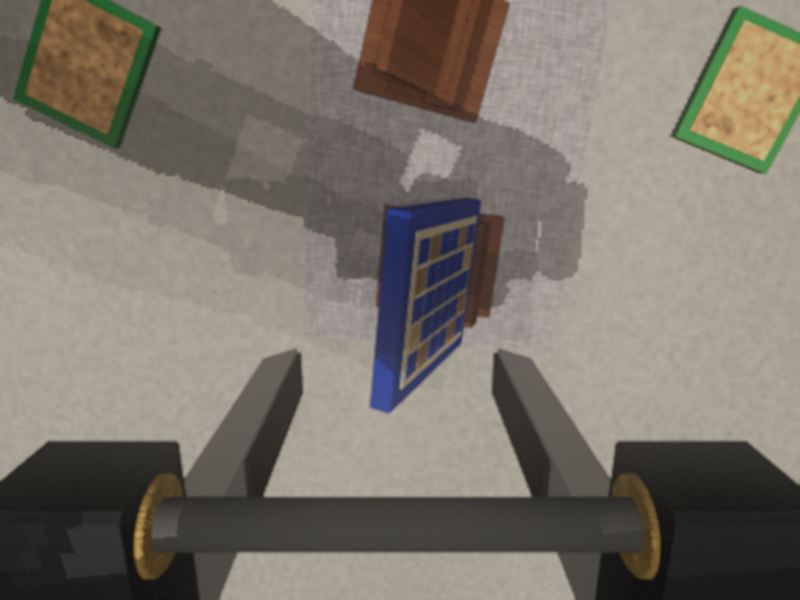

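Blue's back-top edge runs from (372,409) to (386,208), slightly off the expected line. I'll recompute its yaw.

```bash
python3 - <<'E'
from h import *
np.set_printoptions(precision=4,suppress=True)
w=load('w7');s=load('s0')
q=[((u)/1.5625-.2,v/1.5625-.2) for u,v in((372,409),(386,208))]
P=plane(w,q,.137);d=P[1]-P[0];M=P.mean(0);y=d/np.linalg.norm(d);o=np.array([y[1],-y[0],0])
print(P,np.linalg.norm(d),'M',M,'yaw',np.arctan2(-y[0],y[1]),'tool yaw',np.arctan2(o[0],-o[1]),'TCP',M+.013*o)
S=lambda u,v:(110+(u-400)/2.857-.35,80+(v-300)/2.857-.35)
print([tri([s,w],[S(*a),b]) for a,b in(((461,331),q[0]),((552,382),q[1]))])
E
```

```text
[[ 0.5614 -0.325   0.137 ]
 [ 0.5792 -0.2247  0.137 ]] 0.10185826938560551 M [ 0.5703 -0.2748  0.137 ] yaw -0.1760122488672477 tool yaw 1.394784077927649 TCP [ 0.5831 -0.2771  0.137 ]
[array([ 0.5615, -0.3259,  0.1363]), array([ 0.5798, -0.224 ,  0.1464])]
```

```bash
python3 -m pendant '[[[0.4,0.2,0],-0.077],[[0,0,-3],0],[[0,0,-3],0],[[0,0,-2],0],[[0,0,-1],0],[[0,0,0],0],[[0,0,0],0]]'
python3 -m pendant '[[[0,0,0],0],[[0,0,0],0],[[0,0,0],0],[[0,0,0],0],[[0,0,0],0],[[0,0,0],0],[[0,0,0],0],[[0,0,0],0],[[0,0,0],0]]' 0 8
```

```text
time_s: 16.03
ee_pos: [0.5839, -0.277, 0.1092]
eef_rot: [3.141, 0.0, 1.397]
force: [-0.0, -0.2, 1.3]
grip_width: 0.0706
grip_force: 0.0
time_s: 16.78
ee_pos: [0.5836, -0.2777, 0.1086]
eef_rot: [3.141, 0.0, 1.396]
force: [0.9, -0.7, 1.3]
grip_width: 0.0265
grip_force: 7.2
```

```bash
python3 -m pendant '[[[0.1,-0.02,0.3],0],[[0.15,-0.03,0.4],0],[[0.2,-0.04,0.5],0],[[0.3,-0.05,0.6],0],[[0.5,-0.09,0.7],0],[[0.6,-0.1,0.8],0],[[0.6,-0.1,0.8],0],[[0.4,-0.07,0.8],0],[[0.2,-0.03,1],0],[[0.2,-0.03,1.2],0],[[0,0,0],0],[[0,0,0],0]]' 0 12
python3 -m pendant '[[[0,0,2],0],[[0,0,3],0],[[0,0,2],0],[[0,0,0],0],[[0,0,0],0]]' 0 30
```

```text
time_s: 17.78
ee_pos: [0.6159, -0.2833, 0.18]
eef_rot: [3.141, 0.0, 1.396]
force: [-0.0, 0.3, -3.9]
grip_width: 0.0121
grip_force: 12.0
time_s: 18.2
ee_pos: [0.6158, -0.2832, 0.249]
eef_rot: [3.141, 0.0, 1.396]
force: [0.2, 0.8, -2.7]
grip_width: 0.0119
grip_force: 30.0
```

```bash
python3 -m pendant '[[[0.05,3.16,0],-0.105],[[0.05,3.16,0],-0.105],[[0.05,3.16,0],-0.105],[[0.05,3.16,0],-0.105],[[0.05,3.16,0],-0.105],[[0.05,3.16,0],-0.105],[[0.05,3.16,0],-0.105],[[0.05,3.16,0],-0.105],[[0.05,3.16,0],-0.105],[[0.05,3.16,0],-0.105],[[0.05,3.16,0],-0.105],[[0.05,3.16,0],-0.105],[[0.05,3.16,0],-0.105],[[0,0,0],0],[[0,0,0],0],[[0,0,0],0],[[0,0,0],0]]'
python3 - <<'E'
from h import *
save('scene','s8');save('wrist','w8')
f=lambda n,x,y,w,h:cv2.resize(cv2.imread(f'pics/{n}.png')[y:y+h,x:x+w],(400,600),interpolation=2)
cv2.imwrite('pics/c8.png',np.hstack([f('s8',260,120,110,165),f('w8',146,54,220,330)]))
E
```

```text
time_s: 19.62
ee_pos: [0.6222, 0.1265, 0.2483]
eef_rot: [3.141, 0.002, 0.031]
force: [0.9, 0.3, -3.5]
grip_width: 0.0117
grip_force: 30.0
```

View pics/c8.png

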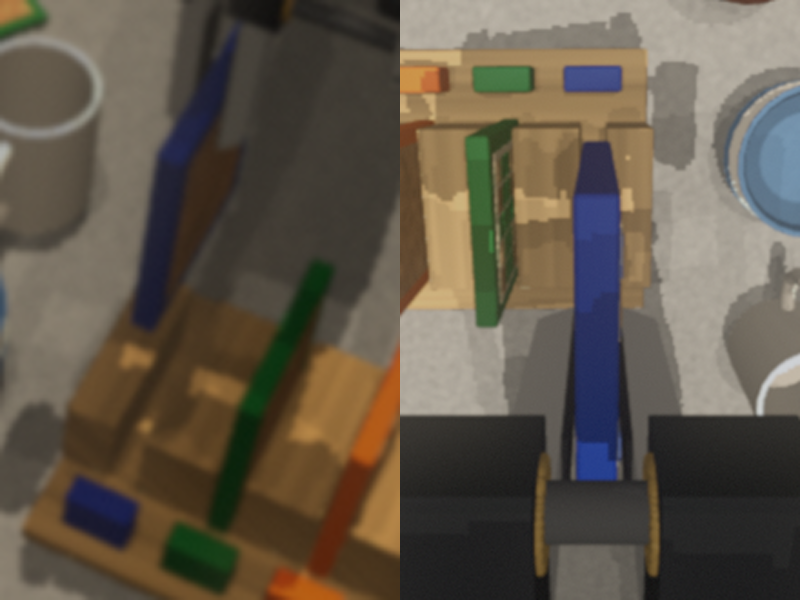

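The blue plaque hangs upright and in line with the blue slot, about 1.6 mm off in y. Lowering it with that correction.

```bash
python3 -m pendant '[[[-0.05,0.16,-2.5],0.002],[[0,0,-3],0],[[0,0,-2.5],0],[[0,0,-1.5],0],[[0,0,-1.5],0],[[0,0,-1.5],0],[[0,0,-1],0],[[0,0,-0.5],0],[[0,0,0],0]]'
python3 -m pendant '[[[0,0,-0.2],0],[[0,0,-0.2],0],[[0,0,-0.2],0],[[0,0,0],0],[[0,0,0],0]]'
```

```text
time_s: 20.47
ee_pos: [0.6216, 0.1287, 0.1085]
eef_rot: [3.141, 0.002, 0.033]
force: [-0.5, -0.4, -3.1]
grip_width: 0.0116
grip_force: 30.0
time_s: 20.88
ee_pos: [0.622, 0.1292, 0.1036]
eef_rot: [-3.142, -0.0, 0.033]
force: [-0.5, -0.2, -2.8]
grip_width: 0.0117
grip_force: 30.0
```

```bash
python3 -m pendant '[[[0,0,-0.15],0],[[0,0,-0.15],0],[[0,0,0],0],[[0,0,0],0]]'
python3 -m pendant '[[[0,0,-0.15],0],[[0,0,-0.1],0],[[0,0,0],0],[[0,0,0],0]]'
```

```text
time_s: 21.22
ee_pos: [0.6219, 0.1292, 0.1004]
eef_rot: [3.142, 0.0, 0.033]
force: [-0.5, -0.3, -2.6]
grip_width: 0.0118
grip_force: 30.0
time_s: 21.55
ee_pos: [0.6226, 0.1292, 0.1]
eef_rot: [-3.141, -0.002, 0.033]
force: [-3.3, -1.4, 12.5]
grip_width: 0.0115
grip_force: 30.0
```

Contact at the floor. Releasing, withdrawing straight up, then checking from the top, scene and wrist views.

```bash
python3 -m pendant '[[[0,0,0.1],0],[[0,0,0],0]]'
python3 -m pendant '[[[0,0,0],0],[[0,0,0],0],[[0,0,0],0],[[0,0,0],0],[[0,0,0],0]]' 0.35
python3 -m pendant '[[[0,0,3.5],0],[[0,0,3.5],0],[[0,0,2.8],0],[[-2,-1,2],0],[[-3,-2,0],0],[[-3,-2,0],0],[[0,0,0],0],[[0,0,0],0],[[0,0,0],0]]'
python3 - <<'E'
from h import *
save('scene','s9');save('wrist','w9')
f=lambda n,x,y,w,h:cv2.resize(cv2.imread(f'pics/{n}.png')[y:y+h,x:x+w],(400,400),interpolation=2)
cv2.imwrite('pics/c9.png',np.hstack([f('s9',260,170,150,150),f('w9',0,0,384,384)]))
s=load('s9')
x=np.array([1,.033,0]);y=np.array([-.033,1,0])
for n,k in(('blue',-.084),('green',-.028),('orange',.028)):
    c=np.array([.6189,.2121,.012])+k*y+.05*x
    print(n,((proj(s,[c+[0,0,.12],c])-[260,170])*400/150).round(1).tolist())
E
```

```text
time_s: 21.72
ee_pos: [0.6225, 0.1292, 0.1]
eef_rot: [-3.141, -0.002, 0.033]
force: [0.7, 0.2, 7.0]
grip_width: 0.0118
grip_force: 30.0
time_s: 22.13
ee_pos: [0.6218, 0.1292, 0.0987]
eef_rot: [3.142, 0.0, 0.033]
force: [0.0, -0.5, 0.1]
grip_width: 0.0326
grip_force: 0.0
time_s: 22.88
ee_pos: [0.5424, 0.0793, 0.2174]
eef_rot: [-3.141, -0.001, 0.033]
force: [0.2, 0.4, 0.2]
grip_width: 0.0329
grip_force: 0.0
blue [[101.2, 129.9], [85.8, 220.9]]
green [[180.9, 164.9], [156.5, 253.3]]
orange [[262.8, 200.8], [228.9, 286.3]]
```

View pics/c9.png

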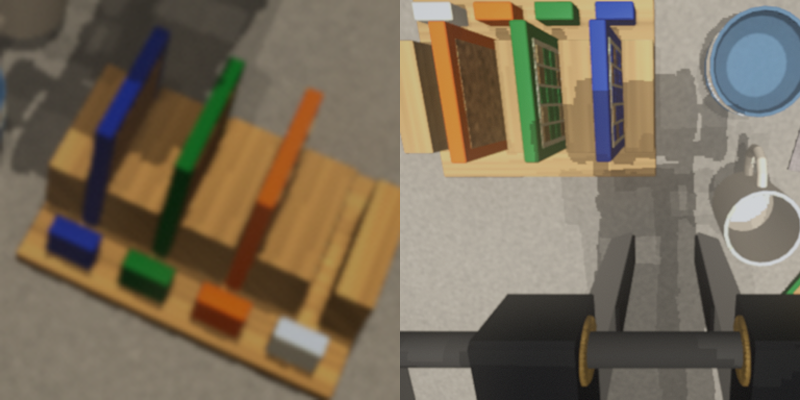

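All three stand upright and fully down in the slots matching their tags. Their end edges match the prediction to about 2 image pixels, and the white slot is empty. The mug and bowls are undisturbed and the gripper is clear. Handing in.

```bash
python3 -c "
from station import ctrl
print(ctrl.hand_in())"
```

```text
the job is handed in; nothing more can be done
None
```

I stood the blue, green and orange plaques upright and fully down in the slots matching their tags, left the white-tagged slot empty, and handed the job in at about 23 s; no verdict was returned.

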